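# Tip the balls from the sauce-boat jug into the round bowl

### The arm

A 6-joint arm with a two-finger parallel gripper is mounted at the origin on a cart in front of the work surface, level with it; the furniture and walls round the work are solid. World frame = base frame: x ahead of the robot, y to its left, z up, the work surface at z = 0. Lengths are in mm, angles in rad, forces in N, time in s.
With the tool pointing down it reaches from about 350 to 875 mm from the base axis. Payload 15.5 kg.
Tool frame: the origin (TCP) lies on the centre line of the jaws, within the pads' length; the fingertips stand 8 mm ahead of it and the grasp point (between the pads) lies 11 mm behind it; z points along the fingers, y is the line along which they close (so a half turn about z gives the same grasp; the last joint's range is limited). The gripper opens to 85 mm and grips with 20 to 120 N. Pads are 22 mm wide; open, the fingers measure 114 mm over their backs; the gripper's body (76 mm by 85 mm) begins 54 mm behind the grasp point. The pads swing forward as they close: fully open they stand 13 mm farther back than shut.
Start: joints at [-1.331, 0.494, 1.345, -0, 1.302, -0.096], TCP at [205.954, -590.093, 239.277] pointing down, gripper open.
Joint ranges: [-2.91, 2.91], [-0.82, 2.16], [0.22, 2.67], [-1.22, 4.37], [0.12, 2.79], [-3.08, 3.08]. Speed limits (rad/s): [1.89, 1.89, 2.57, 3.01, 3.01, 3.01].

### API

Orientations are given as a 3x3 rotation matrix whose columns are the frame's x, y, z axes.
In Python, from rig import r, effector, readout, optics gives the robot as it stands. Calls block until the motion is done:
- r.goto(position, orientation): joint-space move of the TCP to a pose.
- r.move_straight(position, ori=None, v=150, threshold=None): straight line of the TCP; ori=None keeps the orientation; v is the mean speed in mm/s. With threshold (N) it stops when the force on the tool has changed by that much, and returns True; else False.
- r.move_j(angles): joint-space move.
- effector.open_gripper() and effector.close(grasp_force=None): open the fingers fully, or close them until they stop; grasp_force is the grip in N (None keeps the last).
- r.hold(seconds).
- r.ik(position, orientation): joint angles nearest the present ones, or None.
- readout.state(): the state.
- optics.capture(name): name is "scene" or "top"; returns a dict with "frame" (420x560x3 uint8, blue, green, red), "camera_matrix" (3x3 intrinsics, pixels), "dist_coeffs" ([k1, k2, p1, p2, k3] as OpenCV has them; the pictures are not rectified), "pose" (4x4, takes a point from camera to world coordinates). Camera axes: x right, y down, z forward; pixel columns grow to the right and rows downward; lengths in mm; the calibration is good to about 2 mm. A picture is of the moment at which its call begins. There is no depth.
A pose or a line that the arm cannot do raises r.IKError and nothing moves.
- r.sign_off(): hands the job in; it is judged then, once.
The state is a dict: "t": time; "q": joint angles; "dq": joint speeds; "tau": joint torques, N m; "tcp_pos": TCP position; "orientation": TCP orientation; "force": force on the tool from outside, world axes, zero at the start; "torque": the same for the moment, N m; "width": finger opening in mm; "finger_force": force on a finger pad.
Only numpy, scipy, OpenCV 4.12 (cv2) and the standard library are available. Lean on these libraries where they do the work, as an engineer would, in place of code of your own. Each camera call takes 0.05 s, during which the arm holds its last target. There are 200 camera calls.

### The job

Two small wooden balls have been left in the white spouted jug on the desk. Pick the jug up upright, turn it so that its spout faces the round wooden bowl, and only then tip it so that both balls roll out over the spout into the bowl (not the square tray). Then stand the empty jug upright on the desk again, clear of the bowl, and leave the bowl where it was.

Things in the scene. Friction and masses are not known exactly. Their poses are not given: they have to be found in the camera images.
- jug_mid (a point): Middle of the loose white sauce-boat jug (0.25 kg), 30 mm above its underside. x points along the spout, z up. Grip across y: upright parallel sides at y +-27 mm, flat for 24 mm. Foot x -32 to 24; rim z +29; loop handle to x -69; spout lip at x +90, z +18 mm. Its ramp rises 33 deg to the lip: balls roll out once tipped about y, spout down, by 45 to 55 deg.
- bowl: Round wooden bowl, loose, 0.45 kg: rim 140 mm across outside, 45 mm high. Origin: centre of its underside on the desk, z up. It stands to the robot's left or right, the jug on the other side. (A square wooden tray of similar colour behind is not it.)
- ball_1_center (a point): Centre of one light wooden ball, 16 mm across, 10 g; it starts lying in the jug on its floor, 5 mm above the jug's underside.
- ball_2_center (a point): Centre of the other ball, the same; it starts in the jug too.
Mind the look-alikes: they are no part of the job. What is shaped like the bowl but black or pink is not meant.

How it is judged:
By the outcome, as a careful person would: the job done as asked, in the order asked, and still so for the second after the job is handed in, with the robot touching nothing.
It also fails if it takes over 64 s, if anything falls off the work surface, if the arm or the gripper's body presses on something with over 40 N, if the wrist force passes 120 N, or if a joint passes its speed limit or range.

## Working session

There is one attempt and no reset: what is moved stays moved. The work goes in short steps, each a Python script; the robot and the scene stay as the last script left them, time stands still between calls to the robot, and variables do not carry over. Pictures are saved under pics/ and viewed, at most 10 in all, crops included, and the job is handed in when it is done.

```bash
mkdir -p pics; ls; python3 - <<'E'
from rig import r, effector, readout, optics
import cv2,numpy as np
for n in ["scene","top"]:
    c=optics.capture(n); cv2.imwrite(f"pics/{n}0.png",c["frame"]); print(n,c["camera_matrix"],c["dist_coeffs"],np.round(c["pose"],3))
s=readout.state(); print(s["t"],s["orientation"],s["width"])
E
```

```text
pics
scene [[394.37360905   0.         281.24219686]
 [  0.         394.37360905 212.38230101]
 [  0.           0.           1.        ]] [0.00363774 0.         0.         0.         0.        ] [[-6.50000e-01 -4.16000e-01  6.35000e-01 -1.62889e+02]
 [-7.60000e-01  3.57000e-01 -5.43000e-01  5.67524e+02]
 [-1.00000e-03 -8.36000e-01 -5.49000e-01  5.73056e+02]
 [ 0.00000e+00  0.00000e+00  0.00000e+00  1.00000e+00]]
top [[514.65534635   0.         282.46656758]
 [  0.         514.65534635 205.19257146]
 [  0.           0.           1.        ]] [-0.08358416  0.          0.          0.          0.        ] [[-1.400000e-02 -9.960000e-01  9.300000e-02  3.461710e+02]
 [-9.990000e-01  1.700000e-02  3.300000e-02  3.058300e+01]
 [-3.400000e-02 -9.300000e-02 -9.950000e-01  1.148063e+03]
 [ 0.000000e+00  0.000000e+00  0.000000e+00  1.000000e+00]]
0.1 [[ 9.44141419e-01  3.29540462e-01 -2.52353556e-04]
 [ 3.29540539e-01 -9.44140814e-01  1.07584528e-03]
 [ 1.16277260e-04 -1.09891082e-03 -9.99999389e-01]] 85.40634278625629
```

View pics/scene0.png

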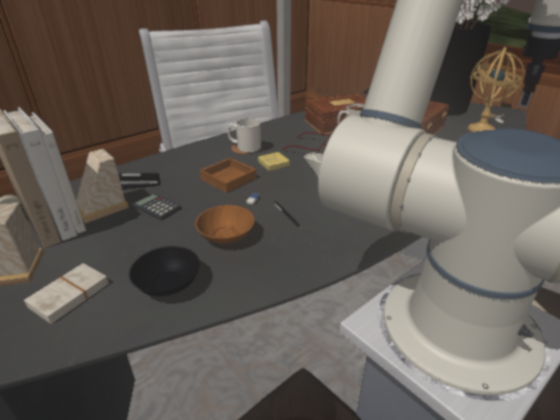

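View pics/top0.png

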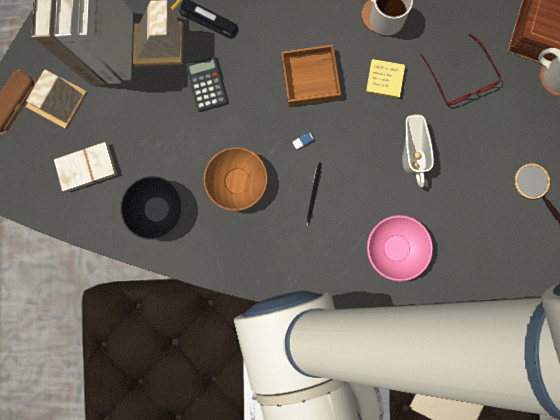

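Top view: the jug is white at (418,147), spout up (away from the robot), handle at (423,182), balls near (416,157). Bowl candidates are brown (236,179), black (152,208), pink (400,248), and the square tray (312,75). The brown round one fits the description. The scene view shows brown at (226,227), but the arm hides the jug. I'll confirm with enlarged crops.

```bash
cat > h.py <<'E'
from rig import r, effector, readout, optics
import cv2,numpy as np
def ray(c,px):
    p=cv2.undistortPoints(np.array(px,float).reshape(-1,1,2),c["camera_matrix"],np.array(c["dist_coeffs"])).reshape(-1,2)
    P=np.array(c["pose"]); return P[:3,3], np.c_[p,np.ones(len(p))]@P[:3,:3].T
def atz(c,px,z):
    o,d=ray(c,px); return o+d*((z-o[2])/d[:,2])[:,None]
def proj(c,pts):
    T=np.linalg.inv(np.array(c["pose"])); return cv2.projectPoints(np.array(pts,float).reshape(-1,1,3),cv2.Rodrigues(T[:3,:3])[0],T[:3,3],c["camera_matrix"],np.array(c["dist_coeffs"]))[0].reshape(-1,2)
def tri(c1,p1,c2,p2):
    o1,d1=ray(c1,p1); o2,d2=ray(c2,p2); out=[]
    for a,b in zip(d1,d2):
        s,t=np.linalg.lstsq(np.c_[a,-b],o2-o1,rcond=None)[0]; out.append(np.r_[(o1+a*s+o2+b*t)/2,np.linalg.norm(o1+a*s-o2-b*t)])
    return np.array(out)
E
python3 - <<'E'
from h import *
c=optics.capture("top"); f=c["frame"]
a=cv2.resize(f[100:200,370:470],(600,600),interpolation=cv2.INTER_CUBIC)[:, :400]
b=cv2.resize(f[135:225,190:280],(400,400),interpolation=cv2.INTER_CUBIC); b=cv2.copyMakeBorder(b,0,200,0,0,0)
cv2.imwrite("pics/crop1.png",np.hstack([a,b]))
hsv=cv2.cvtColor(f,cv2.COLOR_BGR2HSV)
m=(cv2.inRange(hsv,(3,100,50),(20,255,255)))
n,l,st,ce=cv2.connectedComponentsWithStats(m); i=l[179,236] or l[150,236]
ct=max(cv2.findContours(cv2.morphologyEx((l==i).astype('uint8'),cv2.MORPH_CLOSE,np.ones((5,5))),0,1)[0],key=len)
w=atz(c,ct.reshape(-1,2),45)[:,:2]; (x,y),rad=cv2.minEnclosingCircle(w.astype(np.float32)); print("bowl",st[i],x,y,rad, cv2.fitEllipse(w.astype(np.float32)))
print("jug lip48,handle30,balls13",atz(c,[[416,116]],48),atz(c,[[424,186]],40),atz(c,[[416,157]],13))
E
```

```text
bowl [ 204  147   64   64 3191] 509.8244934082031 169.24989318847656 69.95880889892578 ((509.82171630859375, 169.21035766601562), (137.38058471679688, 137.96652221679688), 111.5800552368164)
jug lip48,handle30,balls13 [[ 639.71632797 -227.16413284   48.        ]] [[ 486.51615595 -239.85881843   40.        ]] [[ 555.40065192 -231.2891562    13.        ]]
```

View pics/crop1.png

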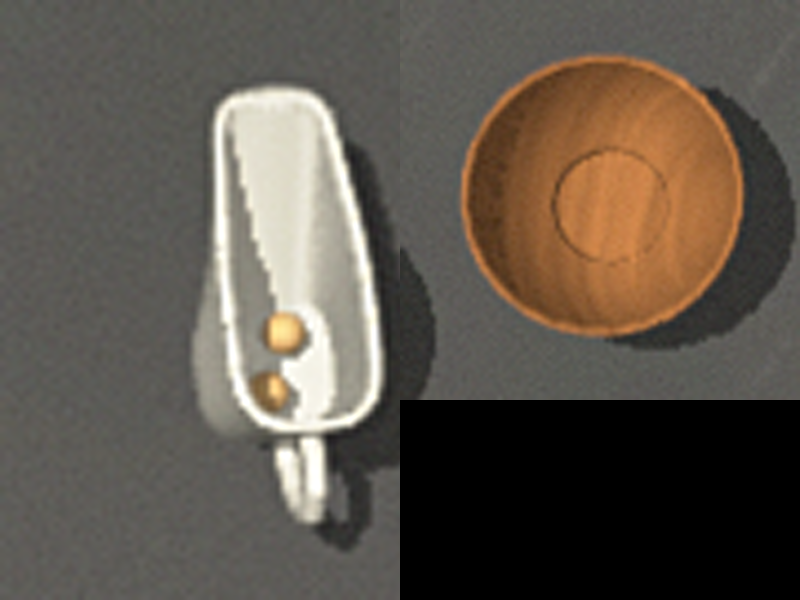

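The crop confirms the round brown bowl (it measures 140 mm across at z=45) and the jug. In top pixels: lip centre ≈(415,115.5), rim rear ≈(422,172), sides at row 155 x≈408/433, handle end (422,187).

The jug measures consistently: handle at −68 mm, width 53 mm, yaw 0.057. I'll move above it, then check its height and place from the scene camera.

```bash
cat >> h.py <<'E'
def J(y): return np.array([[np.cos(y),-np.sin(y),0],[np.sin(y),np.cos(y),0],[0,0,1]])
def Ry(t): return np.array([[np.cos(t),0,np.sin(t)],[0,1,0],[-np.sin(t),0,np.cos(t)]])
G=np.diag([1,-1,-1.])
mid=np.array([552,-229.4,30]); yaw=0.057; bowl=np.array([509.8,169.2,0])
def tcp(m,Rj): return np.array(m)+Rj@[0,0,-11], Rj@G
E
python3 - <<'E'
from h import *
r.goto(*tcp(mid+[0,0,170],J(yaw)))
c=optics.capture("scene"); f=c["frame"]
R=J(yaw); pts=[mid+R@p for p in ([90,0,18],[-36,0,29],[0,27,29],[0,27,-20],[-69,0,10],[-32,0,-30],[24,0,-30])]
px=proj(c,pts); print(np.round(px,1), readout.state()["t"])
x0,y0=int(px[:,0].mean())-50,int(px[:,1].mean())-45
cr=cv2.resize(f[y0:y0+90,x0:x0+100],None,fx=6,fy=6,interpolation=cv2.INTER_CUBIC)
raw=cr.copy()
for p in px: cv2.circle(cr,tuple(int(v) for v in (p+.5-[x0,y0])*6),3,(0,0,255),-1)
print(x0,y0); cv2.imwrite("pics/s2.png",cr)
E
```

```text
[[306.4 154.9]
 [338.2 164.7]
 [322.7 163.6]
 [321.8 178.4]
 [346.6 174.4]
 [335.6 182.1]
 [321.5 175.7]] 2.075
277 125
```

View pics/s2.png

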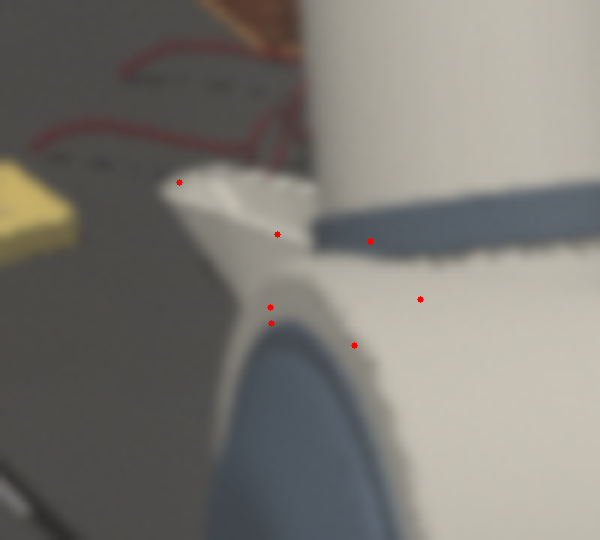

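The jug is partly hidden by the arm. Its lip is at about scene pixel (308,153.8) and the near rim passes through (323,163.7), right on my prediction. I'll triangulate the lip and then grasp.

```bash
python3 - <<'E'
from h import *
a=optics.capture("scene"); b=optics.capture("top")
t=tri(b,[[414.6,114.9]],a,[[307.8,153.6]])[0]; print("lip",t,"expect",mid+J(yaw)@[90,0,18])
assert abs(t[2]-48)<8
p,o=tcp(mid,J(yaw))
print(r.move_straight(p+[0,0,60],o,v=200), r.move_straight(p,o,v=80,threshold=12))
effector.close(40); s=readout.state(); print(s["t"],s["tcp_pos"],s["width"],s["finger_force"],s["force"])
r.move_straight(p+[0,0,30],o,v=60); s=readout.state(); print(s["t"],s["tcp_pos"],s["width"],s["force"])
E
```

```text
lip [ 639.1978507  -224.45463898   53.43502237    4.33475737] expect [ 641.85383458 -224.27277744   48.        ]
False False
4.175 [ 552.2548249  -229.58700714   19.60305376] 53.71217475596176 42.09795445336715 [-1.96849713 -0.20472904  5.92694729]
4.825 [ 551.9778644 -229.388509    49.0857648] 53.67325887003756 [-0.2389728   0.6237559  -3.49428727]
```

Firmly held (width 53.7 mm, about 3.5 N of load). Now I'll lift, turn the spout towards the bowl, and check before tipping.

```bash
cat >> h.py <<'E'
def pour(t,lz,back=32,Y=np.pi/2):
    Rj=J(Y)@Ry(np.radians(t)); return tcp(bowl+[0,0,lz]-back*J(Y)[:,0]-Rj@[90,0,18],Rj)
E
python3 - <<'E'
from h import *
p,o=tcp(mid,J(yaw))
for t in range(0,61,10): assert r.ik(*pour(t,max(66,112-t))) is not None
r.move_straight(p+[0,0,110],o,v=120)
# turn upright well short of the bowl, then approach
r.goto(*pour(0,150,back=90)); r.move_straight(*pour(0,115),v=120)
s=readout.state(); print(s["t"],s["tcp_pos"],s["width"],s["force"])
c=optics.capture("top"); cv2.imwrite("pics/t3.png",cv2.resize(c["frame"][80:280,140:440],None,fx=2,fy=2))
E
```

```text
7.4667 [509.98192157  46.93942689  86.12947334] 53.58609927480915 [ 0.41033471  0.43622052 -3.25592441]
```

View pics/t3.png

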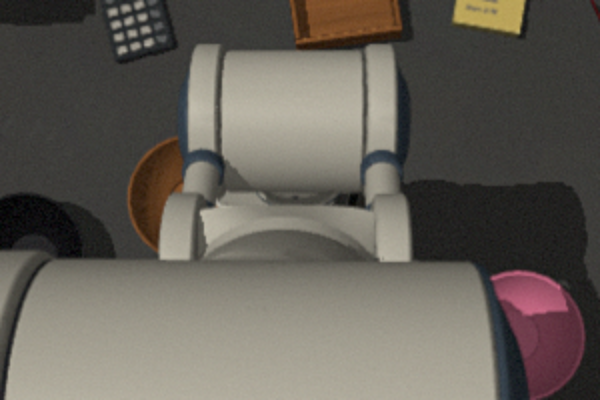

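The arm hides the jug from above, and the bowl is still in place at its left. The pose and load are as expected, so I'll tip.

```bash
python3 - <<'E'
from h import *
for t in range(10,51,10): r.move_straight(*pour(t,max(66,115-t)),v=45)
r.hold(.6); r.move_straight(*pour(55,66),v=45); r.hold(1.0)
s=readout.state(); print(s["t"],s["tcp_pos"],s["width"],s["force"])
c=optics.capture("scene"); cv2.imwrite("pics/s4.png",cv2.resize(c["frame"][120:290,120:340],None,fx=3,fy=3,interpolation=cv2.INTER_CUBIC))
E
```

```text
11.1833 [509.78043688  61.81628205 123.09870067] 53.464063053181754 [-0.45069368 -1.13961723 -3.02538427]
```

View pics/s4.png

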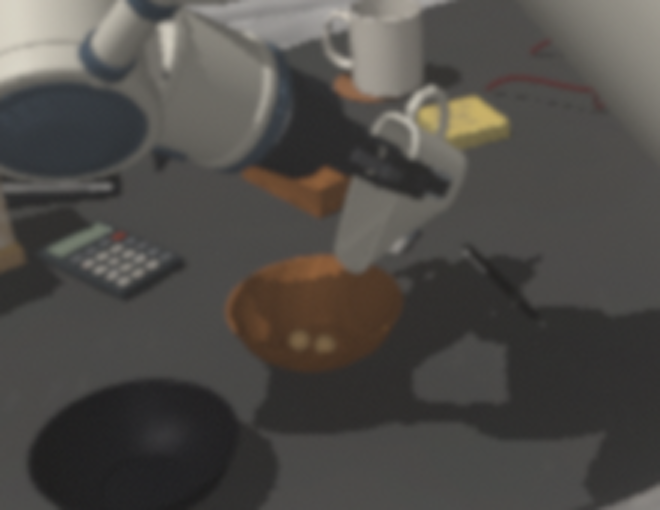

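Both balls lie in the brown bowl, at crop pixels (299,341) and (325,344). I'll bring the jug upright and put it back on its original, clear spot.

```bash
python3 - <<'E'
from h import *
r.move_straight(*pour(40,90),v=80); r.move_straight(*pour(20,120,45),v=80); r.move_straight(*pour(0,150,90),v=80)
p,o=tcp(mid,J(yaw))
r.goto(p+[0,0,110],o); r.move_straight(p+[0,0,15],o,v=120); r.hold(.2)
hit=r.move_straight(p+[0,0,-3],o,v=15,threshold=3)
s=readout.state(); print(hit,s["t"],s["tcp_pos"],s["force"])
effector.open_gripper(); r.hold(.3)
r.move_straight(np.array(s["tcp_pos"])+[0,0,130],o,v=120)
r.move_j([-1.331,0.494,1.345,0,1.302,-0.096]); r.hold(.3)
s=readout.state(); print(s["t"],s["width"],s["force"])
c=optics.capture("top"); cv2.imwrite("pics/t5.png",cv2.resize(c["frame"][80:280,140:500],None,fx=2.2,fy=2.2,interpolation=cv2.INTER_CUBIC))
f=c["frame"];m=cv2.inRange(cv2.cvtColor(f,cv2.COLOR_BGR2HSV),(3,100,50),(20,255,255));m[:,:200]=0;m[:140]=0;m[:,275:]=0
w=atz(c,cv2.findNonZero(m).reshape(-1,2),45)[:,:2]; print(cv2.minEnclosingCircle(w.astype(np.float32)))
E
```

```text
True 15.95 [ 551.91499396 -229.37373989   19.61310891] [-1.16747152  1.25960849  9.87040928]
20.0583 85.47916753489584 [-0.56577455 -0.4091652   0.37181643]
((288.082763671875, 202.14996337890625), 293.7748718261719)
```

View pics/t5.png

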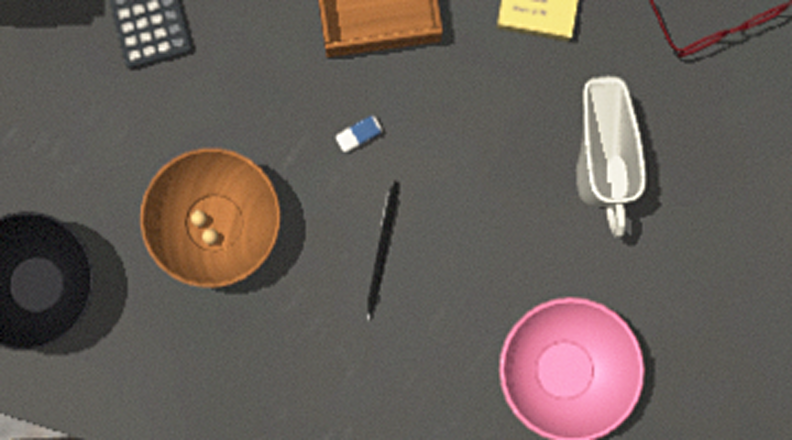

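The jug stands upright and empty at crop (612,140), and both balls are in the bowl at (199,217) and (211,236). The bowl is centred at crop (211,218), which is top pixel (236,179), so it hasn't moved. (The circle-fit number was thrown off by other wood-coloured pixels.)

```bash
python3 -c "
from rig import r
print(r.sign_off())"
```

```text
the job is handed in; nothing more can be done
None
```

The job is done and handed in at about 20 s: both balls are in the round wooden bowl, which has not moved, and the empty jug stands upright on its original spot, clear of the bowl.

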